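# Slide the drip tray home in the coffee machine

### The arm

A 7-joint arm with a two-finger parallel gripper is mounted at the origin on the work surface. World frame = base frame: x ahead of the robot, y to its left, z up, the work surface at z = 0. Lengths are in m, angles in rad, forces in N, time in s.
With the tool pointing down it reaches from about 0.4 to 0.85 m from the base axis. Payload 10.4 kg.
Tool frame: the origin (TCP) lies at the very end of the fingers, on their centre line; the grasp point (between the pads) lies 19 mm behind it (manip.grip_point_offset is the distance from the TCP to the grasp point, in m); z points along the fingers, y is the line along which they close (so a half turn about z gives the same grasp; the last joint's range is limited). The gripper opens to 85 mm and grips with 20 to 120 N. Pads are 22 mm wide; open, the fingers measure 114 mm over their backs; the gripper's body (76 mm by 85 mm) begins 54 mm behind the grasp point. The pads swing forward as they close: fully open they stand 13 mm farther back than shut.
Start: joints at [1.227, 0.332, -0.065, 1.46, 0.022, 1.35, -0.088], TCP at [0.197, -0.593, 0.204] pointing down, gripper open.
Joint ranges: [-2.6, 2.6], [-0.5, 2.12], [-1.47, 1.34], [0.16, 2.42], [-1.27, 4.41], [0.06, 2.06], [-2.6, 2.6]. Speed limits (rad/s): [2.22, 2.22, 2.79, 2.79, 3.14, 3.14, 3.14].

### API

Orientations are given as a unit quaternion [x, y, z, w].
In Python, from workcell import manip gives the robot as it stands. The module is installed in compiled form; this text tells all that it offers.
- The arm moves only by the tool step_arm, never from a script. Its argument "moves" is a list of rows, each a list of 7 numbers: the closure, from 0 (fully open) to 1 (shut), then the shift along the world's x, y, z in mm, then the turn, a rotation vector about the world's x, y, z in rad. In form: [[grip, tx, ty, tz, ax, ay, az], ...]. A call has 1 to 10 rows; each row is the pose to reach, as a shift and turn from the pose commanded when the call began; what a row does not reach only later rows make up. A row lasts 1/10 s, in which the tool goes at most 50 mm and 8.59 degrees, less where a joint would pass 70% of its speed; a pose out of reach is approached as far as the arm can. A call with a gripper value outside its range is refused whole. The fingers move at their own pace and stop on an object; "grip_force" is the grip in N (left out, the last holds). Time passes only in rows, so rows that repeat a pose let the fingers close. It gives the time, the measured TCP pose, the force, the opening and the grip force at its end, in the units of the state.
- manip.get_obs(): the state, without advancing time (a new reading comes with each control period).
- manip.camera(name): name is "scene" or "top"; returns a dict with "image" (384x512x3 uint8, blue, green, red), "K" (3x3 intrinsics, pixels), "rvec" (rotation vector, rad) and "tvec" (3), from world to camera coordinates, as OpenCV has them. Camera axes: x right, y down, z forward; pixel columns grow to the right and rows downward; lengths in m; the calibration is good to about 2 mm. A picture is of the moment at which its call begins. There is no depth.
- manip.hand_in(): hands the job in; it is judged then, once.
The state is a dict: "clock": time; "joint_pos": joint angles; "joint_velocities": joint speeds; "tau": joint torques, N m; "position": TCP position; "ee_rot": TCP orientation; "ft_force": force on the tool from outside, world axes, zero at the start; "torque": the same for the moment, N m; "grip_width": opening from 0.0 (shut) to 1.0 (fully open); "grasp_force": force on a finger pad.
Only numpy, scipy, OpenCV 4.12 (cv2) and the standard library are available. Lean on these libraries where they do the work, as an engineer would, in place of code of your own. Each camera call takes 0.05 s, during which the arm holds its last target. There are 200 camera calls.

### The job

The coffee machine's steel drip tray lies on the counter in front of the machine. Without lifting it off the counter, slide it straight into the bay in the machine's foot, past the stiff catch and fully home, and seat it with one firm push of about 20 N against the stop at the back, never ramming it (40 N would break the stop). Leave the other things on the counter where they are.

Things in the scene. Friction and masses are not known exactly. Their poses are not given: they have to be found in the camera images.
- machine: White coffee machine, fixed, 240 mm wide, 430 deep, 340 high. Origin on the counter in the middle of the tray bay's mouth, in the plane of the machine's front; x points level into the bay, y across it, z up. The foot that holds the bay is 240 mm wide, 45 mm high, from x = 0 to the tower at x = 0.17. The bay is 123 mm wide, 150 mm deep.
- mouth (a point): Middle of the bay's mouth, 13 mm above the counter; axes as the machine's. The bay has no floor: the tray slides on the counter. Side walls are 26 mm high and flare outward by 2 mm over the first 10 mm; lips on top of them overhang the bay by 7.5 mm on each side; between the lips it is open above.
- spout (a point): Underside of the spout head, 160 mm above the counter, 70 mm wide, over the foot from x = 0.115 to the tower; two nozzles hang 20 mm lower, and a thin steam pipe at y = -0.095 reaches down to 120 mm.
- tray: Loose steel drip tray, a closed slab 140 x 120 x 22 mm, 0.35 to 0.7 kg, black slotted grate on top; 1 to 6 N slide it. Origin: centre of its underside; x along its length to the nose, which goes in first; the end at x = -0.07 is pushed. It starts pointing at the machine within 0.35 rad. Fully home, its origin is 70 mm short of the stop: machine x = 0.052 to 0.066, so it stays 4 to 18 mm proud.
- cup: White cup, 64 mm wide, 55 mm high, loose; origin: centre of its underside. Leave alone.
- sugar: White lidded sugar bowl, 96 mm wide, 86 mm high, loose; origin: centre of its underside. Leave alone.
- tamper: Steel coffee tamper, 56 mm wide, 64 mm high, loose; origin: centre of its underside. Leave alone.
- jug: Steel milk jug with a side handle, 72 mm wide, 90 mm high, loose; origin: centre of its underside. Leave alone.
- syrup: Amber glass bottle with a wooden cap, 56 mm wide, 170 mm high, loose; origin: centre of its underside. Leave alone.
- jar: Amber glass jar with a brass cap, 70 mm wide, 110 mm high, loose; origin: centre of its underside. Leave alone.
- spoon: Steel spoon 150 mm long lying on the counter, loose. Leave alone.
- back (a point): Middle of the bay's rear wall, at x = 0.15, 13 mm above the counter. In front of it stands a rigid stop bar, its face at an unknown depth between x = 0.122 and 0.136: feel for it. From its middle a catch 36 mm wide stands out 8 to 18 mm; it takes about 7 N on top of the sliding friction, yields smoothly, stays where it is pushed and ends level with the stop's face.
There are look-alikes about, which are no part of the job. Of the things that look like the tray, take the one that is farthest to the robot's right at the start.

How it is judged:
On the way, in this order (a step that is already met when the one before it is completed fails the run):
1. the tray's nose is at least 30 mm inside the bay, the tray flat on the counter and straight (x of tray in the frame of machine above -0.04 m and y of tray in the frame of machine between -0.005 and 0.005 m and angle between the x axis of tray and the x axis of machine, either way round below 0.08 rad and height (world z) of tray below 0.005 m), for 0.1 s.
2. the tray, deep in the bay, is pressed against the stop with more than 12 N, if only for a moment (the catch alone takes 7) (x of tray in the frame of machine above 0.049 m and angle between the x axis of tray and the x axis of machine, either way round below 0.04 rad and contact force between tray and machine above 12 N), for 0.01 s.
At the end, for the whole second after the job is handed in: After being pressed against the stop with more than 12 N, the tray lies flat on the counter in the bay, at rest, home at the stop (origin beyond x = 0.049 in the machine's frame), within 4 mm of the bay's middle line and 0.04 rad of straight (x of tray in the frame of machine above 0.049 m and y of tray in the frame of machine between -0.004 and 0.004 m and angle between the x axis of tray and the x axis of machine, either way round below 0.04 rad and angle between tray's own z axis and vertical below 0.05 rad and height (world z) of tray below 0.004 m and linear speed of tray below 0.01 m/s); the robot touches nothing.
It fails at once if the tray is lifted more than 15 mm off the counter (height (world z) of tray above 0.015 m).
It fails at once if the tray is rammed: more than 40 N between tray and machine (contact force between tray and machine above 40 N).
It fails at once if another loose thing (cup, sugar bowl, tamper, jug, syrup bottle, jar or spoon) is moved more than 30 mm (distance of any of cup, sugar, tamper, jug, syrup, jar, spoon from where it was at the start of the episode above 0.03 m).
It also fails if it takes over 67 s, if anything falls off the work surface, if the arm or the gripper's body presses on something with over 40 N, if the wrist force passes 120 N, or if a joint passes its speed limit or range.

## Working session

There is one attempt and no reset: what is moved stays moved. The work goes in short steps, Python scripts to look and compute and a tool call to move; the robot and the scene stay as the last step left them, time stands still between calls to the robot, and variables do not carry over. Pictures are saved under pics/ and viewed, at most 10 in all, crops included, and the job is handed in when it is done.

Besides the shell and the picture viewer there is one more tool, called after "Request:" by a JSON object that holds its "op" and its "data". step_arm: Moves the arm, as the interface text tells. Its arguments: {"type":"object","properties":{"moves":{"type":"array","items":{"type":"array","items":{"type":"number"}}},"grip_force":{"type":"number"}},"required":["moves"]}

```bash
mkdir -p pics; cat > h.py <<'E'
import numpy as np, cv2
from workcell import manip
def cam(n):
    c=manip.camera(n); return c
def px2w(c,uv,z=0.0):
    R=cv2.Rodrigues(np.array(c["rvec"],float))[0]; t=np.array(c["tvec"],float).ravel()
    K=np.array(c["K"]); o=-R.T@t
    out=[]
    for u,v in uv:
        d=R.T@np.linalg.solve(K,[u,v,1.0]); s=(z-o[2])/d[2]; out.append(o+s*d)
    return np.array(out)
def w2px(c,P):
    return cv2.projectPoints(np.array(P,float).reshape(-1,3),np.array(c["rvec"],float),np.array(c["tvec"],float),np.array(c["K"],float),None)[0].reshape(-1,2)
E
python3 - <<'E'
from h import *
for n in("scene","top"):
    c=cam(n); cv2.imwrite(f"pics/{n}0.png",c["image"])
    R=cv2.Rodrigues(np.array(c["rvec"],float))[0]; print(n,-R.T@np.array(c["tvec"]).ravel(),c["K"][0][0]); 
    print(px2w(c,[(0,0),(511,0),(0,383),(511,383)]).round(2))
o=manip.get_obs();print({k:np.round(v,3) for k,v in o.items()}, manip.grip_point_offset)
E
```

```text
scene [ 1.32704655 -0.26808348  1.03157909] 363.4035248253345
[[-2.69 -0.47  0.  ]
 [-0.58  3.48  0.  ]
 [ 0.71 -0.68  0.  ]
 [ 1.38  0.49  0.  ]]
top [0.35275299 0.2061511  1.1785669 ] 363.6511572824445
[[ 1.26  1.16  0.  ]
 [ 1.3  -0.71  0.  ]
 [-0.03  0.97  0.  ]
 [-0.   -0.57  0.  ]]
{'clock': np.float64(0.1), 'joint_pos': array([ 1.227,  0.333, -0.065,  1.461,  0.022,  1.35 , -0.088]), 'joint_velocities': array([ 0.002, -0.003, -0.   , -0.003,  0.001,  0.   , -0.   ]), 'tau': array([ 1.0000e-03, -6.2675e+01,  4.9000e-02, -3.9243e+01,  1.6000e-02,
        7.0000e-03,  0.0000e+00]), 'position': array([ 0.197, -0.593,  0.203]), 'ee_rot': array([ 0.987,  0.16 , -0.   , -0.001]), 'ft_force': array([-0.023,  0.429,  0.671]), 'torque': array([-0.037,  0.02 ,  0.001]), 'grasp_force': np.float64(0.0), 'grip_width': np.float64(1.004)} 0.0187
```

View pics/scene0.png

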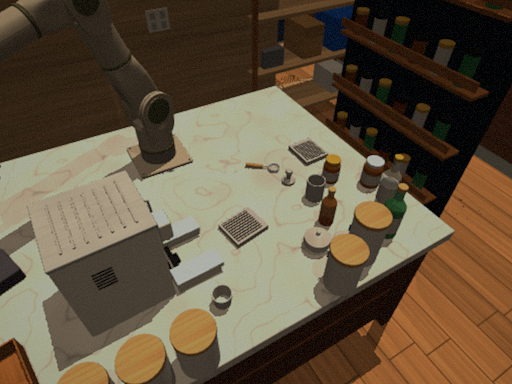

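View pics/top0.png

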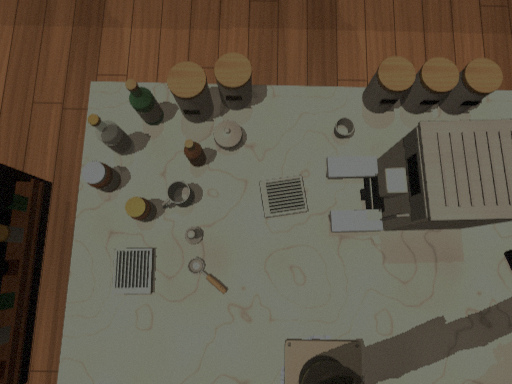

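Tray candidates are top px (284,197), in front of the machine, and top px (134,271), at far left. World −y runs to the right in this image, so (284,197) is the one farthest to the robot's right. I'll check it in a crop.

```bash
python3 - <<'E'
from h import *
c=cam("top"); 
im=c["image"][105:245,250:440]; cv2.imwrite("pics/crop0.png",cv2.resize(im,None,fx=4.2,fy=4.2,interpolation=cv2.INTER_CUBIC))
c2=cam("scene")
im=c2["image"][190:290,130:280]; cv2.imwrite("pics/crop1.png",cv2.resize(im,None,fx=5,fy=5,interpolation=cv2.INTER_CUBIC))
print(px2w(c,[(284,197),(134,271)],0.02))
E
```

```text
[[0.55217573 0.12065844 0.02      ]
 [0.30913887 0.58580521 0.02      ]]
```

View pics/crop0.png

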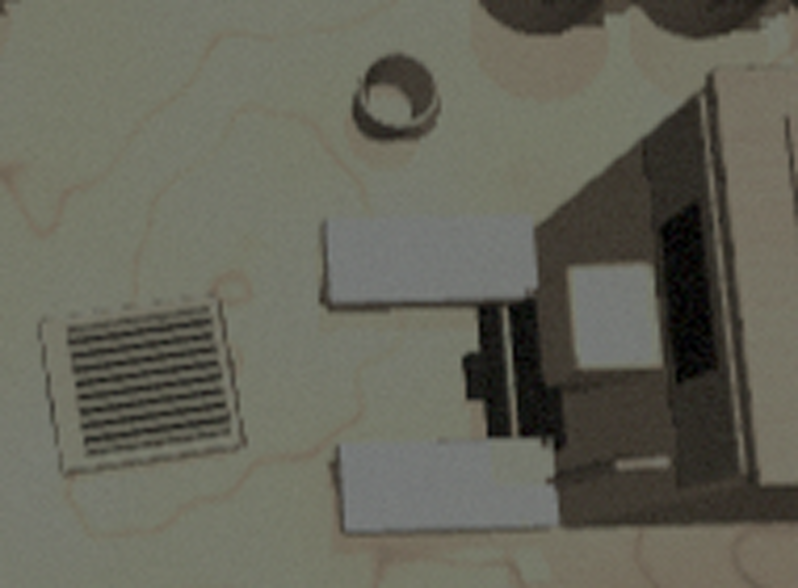

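View pics/crop1.png

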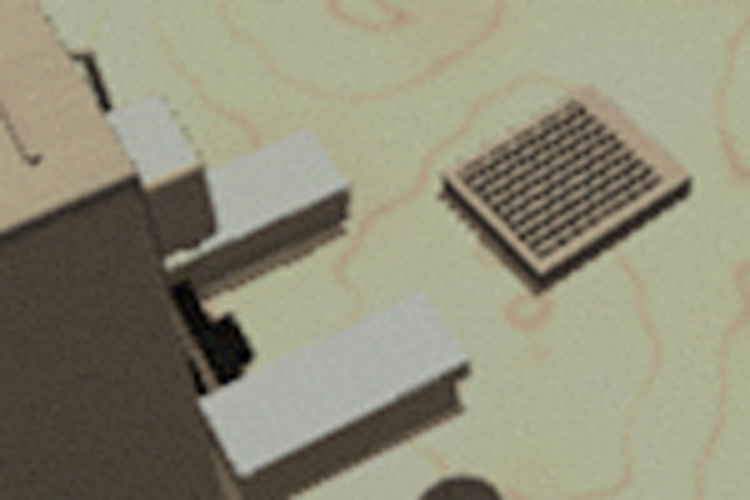

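The crop confirms the tray at crop px (140,385), with its wide handle margin on the left (push end) and its nose toward the machine. The catch shows at crop px (472,375). Next I'll fit the poses.

```bash
cat >> h.py <<'E'
from scipy.optimize import least_squares
def fit(pairs,p0):
    # pairs: list of (cam, local pts, px)
    def f(p):
        R=np.array([[np.cos(p[2]),-np.sin(p[2]),0],[np.sin(p[2]),np.cos(p[2]),0],[0,0,1]])
        return np.concatenate([(w2px(c,np.array(L)@R.T+[p[0],p[1],0])-np.array(q)).ravel() for c,L,q in pairs])
    r=least_squares(f,p0,loss="soft_l1"); return r.x, r.fun.reshape(-1,2).round(1)
def rel(m,t):
    c,s=np.cos(m[2]),np.sin(m[2]); d=np.array(t[:2])-m[:2]
    return np.array([c*d[0]+s*d[1],-s*d[0]+c*d[1],t[2]-m[2]])
E
python3 - <<'E'
from h import *
ct,cs=cam("top"),cam("scene")
u=lambda P:(np.array(P)+.5)/4.2-.5+[250,105]
v=lambda P:(np.array(P)+.5)/5-.5+[130,190]
# machine x points to -y world. y_machine = world +x
m,r=fit([(ct,[[0,.12,.045],[0,-.12,.045],[.17,-.12,.045],[0,.0615,.045],[0,-.0615,.045]],u([(326,217),(345,532),(557,525),(326,302),(337,445)])),
 (cs,[[0,.12,.045],[0,.0615,.045],[0,-.0615,.045],[0,-.12,.045]],v([(468,363),(420,294),(349,185),(308,131)]))],[.55,0,-1.5])
print(m,r.tolist())
t,r=fit([(ct,[[-.07,.06,.022],[.07,.06,.022],[.07,-.06,.022],[-.07,-.06,.022]],u([(40,320),(217,300),(243,445),(65,473)])),
 (cs,[[-.07,.06,.022],[.07,.06,.022],[.07,-.06,.022],[-.07,-.06,.022]],v([(690,181),(541,272),(445,178),(585,88)]))],[.55,.12,-1.5])
print(t,r.tolist()); print(rel(m,t))
E
```

```text
[ 0.56479554 -0.01983911 -1.53414599] [[-0.3, -0.2], [-0.9, -0.7], [3.1, 0.0], [0.7, -2.8], [0.0, 1.3], [-0.2, -0.6], [1.0, 0.7], [-0.9, -1.4], [0.3, -1.1]]
[ 0.55761743  0.12344826 -1.39556306] [[-0.2, -0.3], [-0.0, -2.0], [0.4, -0.5], [-0.4, -0.4], [-0.1, -1.5], [-0.7, 0.1], [-1.8, -1.5], [0.2, -1.4]]
[-0.14345416 -0.00192293  0.13858292]
```

```bash
cat >> h.py <<'E'
def edgefit(cams,edges,p,it=8,w=5):
    """edges: list of (camidx,A,B) local 3D; snaps to the strongest gradient along the edge normal"""
    G=[cv2.GaussianBlur(cv2.cvtColor(c["image"],cv2.COLOR_BGR2GRAY).astype(np.float32),(0,0),.8) for c in cams]
    p=np.array(p,float)
    for k in range(it):
        ww=w if k<4 else 2.5; S=np.arange(-ww,ww+.01,.25); pr=[]
        def W(p,L):
            c,s=np.cos(p[2]),np.sin(p[2]); return np.c_[c*L[:,0]-s*L[:,1]+p[0],s*L[:,0]+c*L[:,1]+p[1],L[:,2]]
        for ci,A,B in edges:
            L=np.linspace(.08,.92,20)[:,None]*(np.array(B)-A)+A
            q=w2px(cams[ci],W(p,L)); d=q[-1]-q[0]; n=np.array([-d[1],d[0]])/np.hypot(*d)
            X=(q[:,None]+S[None,:,None]*n).astype(np.float32)
            g=np.abs(np.gradient(cv2.remap(G[ci],X[...,0],X[...,1],cv2.INTER_LINEAR),axis=1))
            pr.append((ci,L,n,(q+S[g.argmax(1)][:,None]*n)@n))
        f=lambda p:np.concatenate([w2px(cams[ci],W(p,L))@n-t for ci,L,n,t in pr])
        p=least_squares(f,p,loss="soft_l1",f_scale=.3).x
    return p,[round(float(np.median(x)),2) for x in np.split(f(p),len(edges))]
h=.045
ME=[(0,[0,.12,h],[.17,.12,h]),(0,[0,-.12,h],[.17,-.12,h]),(0,[0,.054,h],[0,.12,h]),(0,[0,-.12,h],[0,-.054,h]),
    (1,[0,.054,h],[0,.12,h]),(1,[0,.054,h],[.1,.054,h]),(1,[0,-.12,h],[0,-.054,h]),(0,[0,.054,h],[.11,.054,h]),(0,[0,-.054,h],[.1,-.054,h])]
z=.022
TE=[(i,a,b) for i in (0,1) for a,b in (([-.07,.06,z],[.07,.06,z]),([.07,.06,z],[.07,-.06,z]),([.07,-.06,z],[-.07,-.06,z]),([-.07,-.06,z],[-.07,.06,z]))]
E
python3 - <<'E'
from h import *
C=[cam("top"),cam("scene")]
for sel in ([0],[1],[0,1]):
    m,r=edgefit(C,[e for e in ME if e[0] in sel],[.565,-.018,-1.534]); print(m.round(4),r)
    t,r=edgefit(C,[e for e in TE if e[0] in sel],[.5576,.1234,-1.3956]); print(t.round(4),r); print(rel(m,t).round(4))
E
```

```text
[ 0.5639 -0.0214 -1.5254] [-0.15, 0.23, 0.01, 0.01, -0.02, -1.02]
[ 0.5508  0.1247 -1.4097] [-0.49, -1.41, -0.54, -0.09]
[-0.1465 -0.0065  0.1158]
[ 0.5661 -0.02   -1.5216] [0.13, -0.03, 0.0]
[ 0.5732  0.1113 -1.3801] [0.57, -0.52, 0.93, -0.87]
[-0.1308  0.0135  0.1415]
[ 0.5642 -0.021  -1.5265] [-0.3, 0.33, 0.04, -0.14, 0.53, 0.55, -0.0, -0.19, -1.07]
[ 0.5651  0.1228 -1.3799] [-1.61, 0.19, 0.07, 0.62, 1.9, -0.5, -0.14, -2.97]
[-0.1436  0.0073  0.1466]
```

Request:
{"op": "step_arm", "data": {"moves": [[0,12,45,40,0,0,0.06],[0,23,90,60,0,0,0.12],[0,33,135,60,0,0,0.18],[0,43,185,60,0,0,0.25],[0,53,233,60,0,0,0.31],[0,73,268,60,0,0,0.37],[0,93,303,60,0,0,0.43],[0,113,338,60,0,0,0.5],[0,133,373,60,0,0,0.56],[0,146,412,60,0,0,0.62]]}}

```text
clock: 1.4
position: [0.3439, -0.1796, 0.2641]
ee_rot: [0.891, 0.454, 0.0, 0.0]
ft_force: [0.7, -0.9, 0.6]
grip_width: 1.0
grasp_force: 0.0
```

Request:
{"op": "step_arm", "data": {"moves": [[0,14,45,0,0,0,0.07],[0,28,90,0,0,0,0.14],[0,42,135,0,0,0,0.21],[0,57,181,0,0,0,0.28],[0,82,220,0,0,0,0.35],[0,107,258,0,0,0,0.42],[0,132,296,0,0,0,0.49],[0,157,338,0,0,0,0.56],[0,180,384,0,0,0,0.62],[0,208,430,0,0,0,0.674]]}}

```text
clock: 2.4
position: [0.5494, 0.2459, 0.2638]
ee_rot: [0.691, 0.723, 0.0, 0.0]
ft_force: [0.8, 0.2, 2.0]
grip_width: 1.003
grasp_force: 0.0
```

Request:
{"op": "step_arm", "data": {"moves": [[0,0,0,-45,0,0,0],[0,0,0,-90,0,0,0],[0,0,0,-135,0,0,0],[0,0,0,-180,0,0,0],[0,0,0,-215,0,0,0],[0,0,0,-235,0,0,0],[0,0,0,-245,0,0,0],[0,0,0,-252,0,0,0],[0,0,0,-252,0,0,0]]}}

```text
clock: 3.3
position: [0.5485, 0.2444, 0.012]
ee_rot: [0.691, 0.722, 0.0, 0.0]
ft_force: [0.4, -0.4, 0.2]
grip_width: 0.997
grasp_force: 0.0
```

Request:
{"op": "step_arm", "data": {"moves": [[0,3,0,-4,0,0,0],[0,3,0,-7,0,0,0],[0,3,0,-7,0,0,0]]}}

```text
clock: 3.6
position: [0.5516, 0.2443, 0.005]
ee_rot: [0.691, 0.722, 0.0, 0.0]
ft_force: [0.5, 0.3, 0.5]
grip_width: 1.004
grasp_force: 0.0
```

```bash
python3 - <<'E'
from h import *
C=[cam("top"),cam("scene")]
o=manip.get_obs(); print(o["position"],o["ft_force"])
cv2.imwrite("pics/s2.png",cv2.resize(C[1]["image"][150:290,180:380],None,fx=4,fy=4,interpolation=cv2.INTER_CUBIC))
E
```

```text
[0.55148461 0.24441734 0.00521145] [-0.39846193  0.62177691  0.74604864]
```

View pics/s2.png

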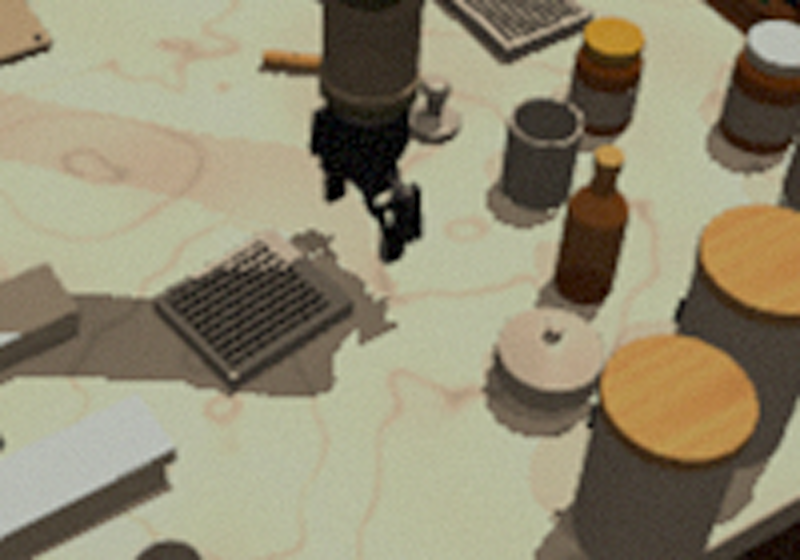

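Request:
{"op": "step_arm", "data": {"moves": [[0,0,0,-3,0,0,0],[0,0,0,-6,0,0,0],[0,0,0,-6,0,0,0]]}}

```text
clock: 4.0
position: [0.5511, 0.2441, -0.0016]
ee_rot: [0.691, 0.722, -0.0, -0.0]
ft_force: [0.3, 0.4, -0.0]
grip_width: 0.999
grasp_force: 0.0
```

```bash
python3 - <<'E'
from h import *
C=[cam("top"),cam("scene")]
for z in (0,.01,.02): print((w2px(C[1],[[.6,.2435,z]])-[180,150])*4)
g=edgefit(C,TE,[.5576,.1234,-1.396],w=2.); print(g, rel([.5641,-.021,-1.526],g[0]))
E
```

```text
[[384.21880733 292.85074348]]
[[384.69645906 285.80786479]]
[[385.17911072 278.69126307]]
(array([ 0.5716651 ,  0.11971624, -1.35435869]), [0.43, 0.49, 0.01, 1.54, 0.21, 0.34, 0.92, -2.11]) [-0.1402363   0.01385898  0.17164131]
```

Request:
{"op": "step_arm", "data": {"moves": [[0,0,0,-3,0,0,0],[0,0,0,-5,0,0,0],[0,0,0,-5,0,0,0]]}}

```text
clock: 4.4
position: [0.5512, 0.2442, -0.0065]
ee_rot: [0.691, 0.722, -0.0, -0.0]
ft_force: [-0.3, 0.4, -0.4]
grip_width: 0.999
grasp_force: 0.0
```

Request:
{"op": "step_arm", "data": {"moves": [[0,0.5,-9,0,0,0,0],[0,1,-18,0,0,0,0],[0,1.2,-25,0,0,0,0],[0,1.4,-30,0,0,0,0],[0,1.6,-34,0,0,0,0],[0,1.8,-38,0,0,0,0],[0,1.9,-42,0,0,0,0]]}}

```text
clock: 5.1
position: [0.5533, 0.2022, -0.006]
ee_rot: [0.691, 0.723, 0.0, 0.0]
ft_force: [-0.1, -0.1, 0.4]
grip_width: 0.998
grasp_force: 0.0
```

Request:
{"op": "step_arm", "data": {"moves": [[0,0.2,-4,0,0,0,0],[0,0.4,-8,0,0,0,0],[0,0.5,-12,0,0,0,0],[0,0.6,-15,0,0,0,0],[0,0.6,-15,0,0,0,0]]}}

```text
clock: 5.6
position: [0.554, 0.1868, -0.0061]
ee_rot: [0.692, 0.722, -0.0, 0.0]
ft_force: [0.5, -0.4, 0.7]
grip_width: 1.0
grasp_force: 0.0
```

```bash
python3 - <<'E'
from h import *
C=[cam("top"),cam("scene")]
cv2.imwrite("pics/t3.png",np.vstack([cv2.resize(C[0]["image"][145:235,255:405],None,fx=4,fy=3.33,interpolation=cv2.INTER_CUBIC),cv2.resize(C[1]["image"][190:280,130:280],None,fx=4,fy=3.33,interpolation=cv2.INTER_CUBIC)]))
o=manip.get_obs(); print(o["position"],o["ft_force"],rel([.5641,-.021,-1.526],[*o["position"][:2],0]))
E
```

```text
[ 0.5538814   0.18740582 -0.0060332 ] [-0.44166217  0.53509578  0.94631042] [-2.08654349e-01 -8.75650810e-04  1.52600000e+00]
```

View pics/t3.png

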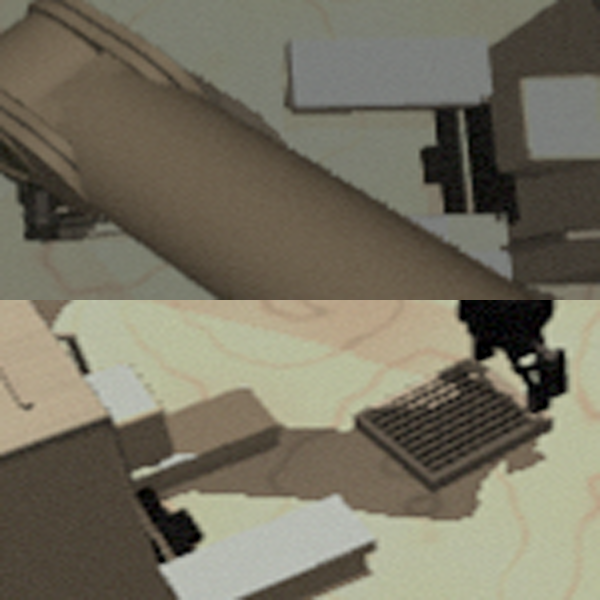

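```bash
python3 - <<'E'
from h import *
c=cam("scene")
for x in (.59,.6,.61):
  for z in (0,.01,.02,.03,.04): 
    p=w2px(c,[[x,.186,z]])[0]; print(x,z,((p-[130,190])*[4,3.33]+[0,300]).round())
t=[.5576,.1234,-1.396];
print(px2w(c,[(268,226),(247,209)],.022))
E
```

```text
0.59 0 [526. 424.]
0.59 0.01 [526. 418.]
0.59 0.02 [526. 412.]
0.59 0.03 [526. 406.]
0.59 0.04 [526. 400.]
0.6 0 [531. 430.]
0.6 0.01 [531. 424.]
0.6 0.02 [532. 419.]
0.6 0.03 [532. 413.]
0.6 0.04 [532. 406.]
0.61 0 [537. 436.]
0.61 0.01 [537. 431.]
0.61 0.02 [537. 425.]
0.61 0.03 [538. 419.]
0.61 0.04 [538. 413.]
[[0.61226214 0.20014945 0.022     ]
 [0.50112863 0.17466129 0.022     ]]
```

Contact force is 0 and the back-projected tip height is about 30 mm, so the open fingertips are hovering over the tray's rear edge. I'll back off and feel for the counter.

Request:
{"op": "step_arm", "data": {"moves": [[0,-0.5,12,0,0,0,0],[0,-1,25,0,0,0,0],[0,-1.5,38,0,0,0,0],[0,-2,45,0,0,0,0],[0,-2,45,-4,0,0,0],[0,-2,45,-8,0,0,0],[0,-2,45,-8,0,0,0]]}}

```text
clock: 6.45
position: [0.5516, 0.2314, -0.015]
ee_rot: [0.692, 0.722, -0.001, -0.0]
ft_force: [-0.2, 0.1, -0.0]
grip_width: 0.998
grasp_force: 0.0
```

Request:
{"op": "step_arm", "data": {"moves": [[0,0,0,-1,0,0,0],[0,0,0,-2,0,0,0],[0,0,0,-3,0,0,0],[0,0,0,-4,0,0,0],[0,0,0,-4,0,0,0]]}}

```text
clock: 6.95
position: [0.5518, 0.2323, -0.0182]
ee_rot: [0.691, 0.722, -0.0, -0.0]
ft_force: [-0.8, -0.2, -0.4]
grip_width: 1.001
grasp_force: 0.0
```

```bash
python3 - <<'E'
from h import *
c=cam("scene")
cv2.imwrite("pics/s4.png",cv2.resize(c["image"][165:265,210:310],None,fx=6,fy=6,interpolation=cv2.INTER_CUBIC))
o=manip.get_obs(); print(o["position"],o["ft_force"])
p=o["position"]
for dx in (.045,.055):
  for z in (0,.01,.02): print(dx,z,((w2px(c,[[p[0]+dx,p[1],z]])[0]-[210,165])*6).round())
E
```

```text
[ 0.55183453  0.2323182  -0.01810211] [ 0.25427963 -0.5874042   0.01945621]
0.045 0 [378. 353.]
0.045 0.01 [379. 342.]
0.045 0.02 [380. 331.]
0.055 0 [387. 363.]
0.055 0.01 [388. 353.]
0.055 0.02 [388. 342.]
```

View pics/s4.png

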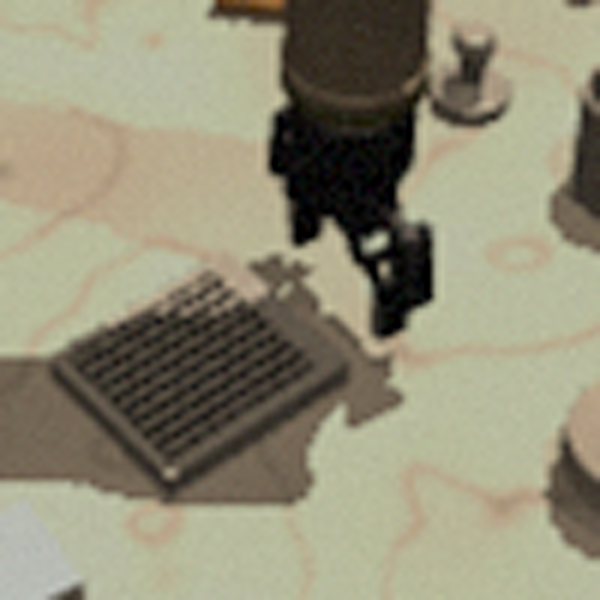

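Request:
{"op": "step_arm", "data": {"moves": [[0,0,0,18,0,0,0],[0.5,0,2,20,0,0,0],[0.5,0,3,20,0,0,0],[0.5,0,3,20,0,0,0],[0.5,0,3,20,0,0,0],[0.5,0,3,20,0,0,0]]}}

```text
clock: 7.6
position: [0.5517, 0.2352, 0.0016]
ee_rot: [0.691, 0.722, -0.0, -0.0]
ft_force: [-0.1, 0.4, 0.4]
grip_width: 0.498
grasp_force: 0.0
```

```bash
python3 - <<'E'
from h import *
c=cam("scene")
cv2.imwrite("pics/s5.png",cv2.resize(c["image"][165:265,210:310],None,fx=6,fy=6,interpolation=cv2.INTER_CUBIC))
o=manip.get_obs(); print(o["position"],o["ft_force"],o["grip_width"])
p=o["position"]
for dx in (.021,.035):
  for z in (0,.01,.02): print(dx,z,((w2px(c,[[p[0]+dx,p[1],z]])[0]-[210,165])*6).round())
E
```

```text
[0.5517118  0.23520122 0.00164369] [-0.46804313 -1.07383359 -0.79871636] 0.4981535035060819
0.021 0 [362. 326.]
0.021 0.01 [363. 315.]
0.021 0.02 [363. 304.]
0.035 0 [374. 340.]
0.035 0.01 [374. 330.]
0.035 0.02 [375. 319.]
```

View pics/s5.png

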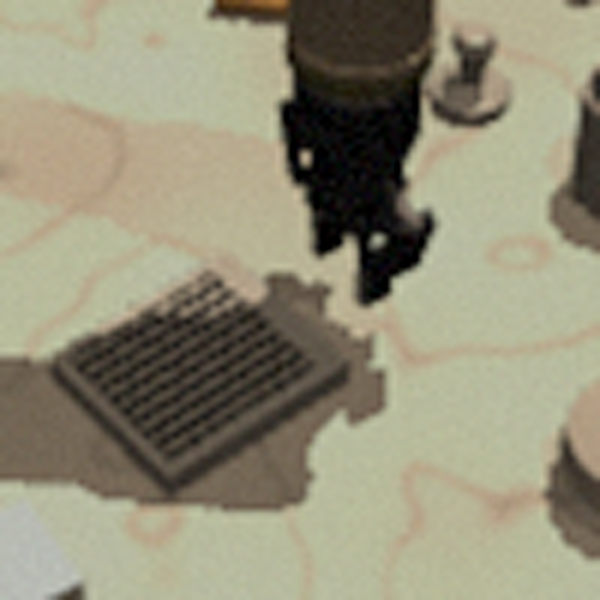

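Request:
{"op": "step_arm", "data": {"moves": [[0.5,0,0,-1,0,0,0],[0.5,0,0,-2,0,0,0],[0.5,0,0,-3,0,0,0],[0.5,0,0,-4,0,0,0],[0.5,0,0,-4,0,0,0]]}}

```text
clock: 8.15
position: [0.5518, 0.2353, -0.0023]
ee_rot: [0.691, 0.722, -0.0, -0.0]
ft_force: [0.6, 0.4, 0.6]
grip_width: 0.503
grasp_force: 0.0
```

Request:
{"op": "step_arm", "data": {"moves": [[0.5,0,0,-1,0,0,0],[0.5,0,0,-2,0,0,0],[0.5,0,0,-3,0,0,0],[0.5,0,0,-3,0,0,0]]}}

```text
clock: 8.55
position: [0.5518, 0.2353, -0.0052]
ee_rot: [0.691, 0.722, -0.0, -0.0]
ft_force: [0.3, 0.5, -0.3]
grip_width: 0.5
grasp_force: 0.0
```

Request:
{"op": "step_arm", "data": {"moves": [[0.5,0,0,-1,0,0,0],[0.5,0,0,-2,0,0,0],[0.5,0,0,-3,0,0,0],[0.5,0,0,-3,0,0,0]]}}

```text
clock: 8.95
position: [0.5518, 0.2353, -0.0083]
ee_rot: [0.691, 0.722, -0.0, -0.0]
ft_force: [-0.3, 0.6, -0.7]
grip_width: 0.499
grasp_force: 0.0
```

Request:
{"op": "step_arm", "data": {"moves": [[0.5,0.3,-5,-2,0,0,0],[0.5,0.6,-12,-4,0,0,0],[0.5,1,-20,-4,0,0,0],[0.5,1.2,-26,-4,0,0,0],[0.5,1.4,-30,-4,0,0,0],[0.5,1.5,-33,-4,0,0,0],[0.5,1.6,-36,-4,0,0,0]]}}

```text
clock: 9.65
position: [0.5535, 0.1994, -0.0119]
ee_rot: [0.691, 0.723, 0.0, -0.0]
ft_force: [-0.3, 1.4, -1.1]
grip_width: 0.501
grasp_force: 0.8
```

Request:
{"op": "step_arm", "data": {"moves": [[0.5,0.1,-3,0,0,0,0],[0.5,0.2,-6,0,0,0,0],[0.5,0.3,-9,0,0,0,0],[0.5,0.4,-12,0,0,0,0]]}}

```text
clock: 10.05
position: [0.5539, 0.1873, -0.012]
ee_rot: [0.691, 0.723, 0.0, 0.0]
ft_force: [-0.1, 2.3, -0.4]
grip_width: 0.506
grasp_force: 0.9
```

Request:
{"op": "step_arm", "data": {"moves": [[0.5,0.2,-4,0,0,0,0],[0.5,0.4,-8,0,0,0,0],[0.5,0.5,-12,0,0,0,0],[0.5,0.7,-16,0,0,0,0],[0.5,0.9,-20,0,0,0,0],[0.5,1.1,-24,0,0,0,0],[0.5,1.3,-28,0,0,0,0]]}}

```text
clock: 10.75
position: [0.5551, 0.1591, -0.0121]
ee_rot: [0.691, 0.723, 0.0, -0.0]
ft_force: [-0.3, 2.9, 1.1]
grip_width: 0.499
grasp_force: 1.1
```

```bash
python3 - <<'E'
from h import *
C=[cam("top"),cam("scene")]
o=manip.get_obs(); m=[.5641,-.021,-1.526]; r=rel(m,[*o["position"][:2],0]);print(r,o["ft_force"])
cv2.imwrite("pics/s6.png",np.hstack([cv2.resize(C[1]["image"][190:270,130:250],None,fx=5,fy=5,interpolation=cv2.INTER_CUBIC),cv2.resize(C[0]["image"][150:230,280:320],None,fx=5,fy=5,interpolation=cv2.INTER_CUBIC)]))
E
```

```text
[-1.79581159e-01 -8.05432887e-04  1.52600000e+00] [-0.6712626   0.25577287  1.06117714]
```

View pics/s6.png

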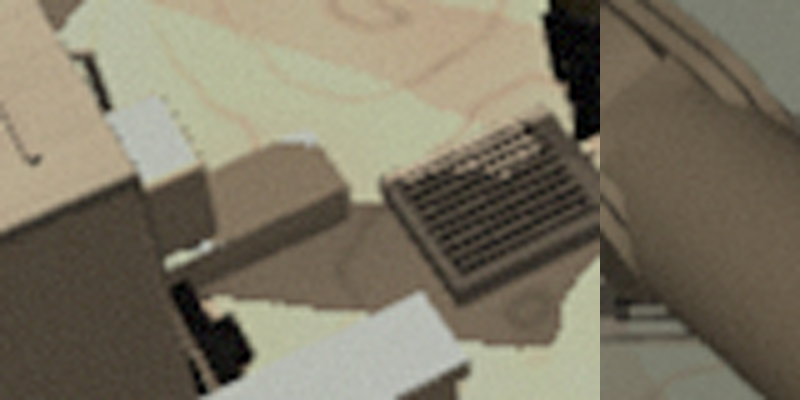

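```bash
python3 - <<'E'
from h import *
c=cam("scene"); v=lambda P:(np.array(P)+.5)/5-.5+[130,190]
m=[.566,-.020,-1.5216]
P=px2w(c,v([(385,181),(462,291),(541,112),(600,226)]),.022)
for p in P: print(p.round(4), rel(m,[*p[:2],0])[:2].round(4))
a=np.diff(P[:,:2],axis=0)
print(np.arctan2(*(P[2]-P[0])[[1,0]])-m[2],np.arctan2(*(P[3]-P[1])[[1,0]])-m[2]+np.pi, np.arctan2(*(P[1]-P[0])[[1,0]])-m[2]-np.pi/2)
# nose edge and far side edge auto-fit
for w in (2,3):
  for y0 in (-.004,.004):
    s=np.sin(m[2]);co=np.cos(m[2]); p0=[m[0]-.106*co-y0*s, m[1]-.106*s+y0*co, m[2]+.03]
    g=edgefit([None or c,c],[(1,[.07,.06,.022],[.07,-.06,.022]),(1,[.07,-.06,.022],[-.06,-.06,.022]),(1,[0.07,.06,.022],[-.05,.06,.022])],p0,w=w); print(rel(m,g[0]).round(4),g[1])
E
```

```text
[0.5013 0.0077 0.022 ] [-0.0309 -0.0632]
[0.6173 0.0126 0.022 ] [-0.0301  0.0529]
[0.4975 0.1372 0.022 ] [-0.1604 -0.0607]
[0.6147 0.1224 0.022 ] [-0.1399  0.0556]
3.1220759107763127 6.258238561112558 -0.006833894186382139
[-0.106   0.0038 -0.0044] [0.05, 0.5, -0.13]
[-0.106   0.0036 -0.0027] [-0.02, 0.84, -0.12]
[-0.1059  0.0038 -0.0103] [0.02, 0.93, -0.14]
[-0.1057  0.0041 -0.0086] [0.01, 0.32, -0.18]
```

Request:
{"op": "step_arm", "data": {"moves": [[0.5,0,15,0,0,0,0],[0.5,0,22,30,0,0,0],[0.5,0,40,75,0,0,0],[0.5,0,60,120,0,0,0],[0.5,-20,85,155,0,0,0],[0.5,-50,120,170,0,0,0],[0.5,-80,155,170,0,0,0],[0.5,-110,190,170,0,0,0],[0.5,-140,225,170,0,0,0]]}}

```text
clock: 11.8
position: [0.4132, 0.3864, 0.1583]
ee_rot: [0.691, 0.723, 0.0, 0.0]
ft_force: [0.3, 0.7, -0.3]
grip_width: 0.501
grasp_force: 0.0
```

```bash
python3 - <<'E'
from h import *
C=[cam("top"),cam("scene")]
cv2.imwrite("pics/f7.png",np.hstack([cv2.resize(C[0]["image"][145:230,295:395],None,fx=4,fy=4,interpolation=cv2.INTER_CUBIC),cv2.resize(C[1]["image"][185:270,160:260],None,fx=4,fy=4,interpolation=cv2.INTER_CUBIC)]))
s=[e for e in ME if e[0]==0]; mt,r=edgefit(C,s,[.5641,-.021,-1.526]); print(mt,r)
for y0 in(-.004,0,.004):
  p0=[mt[0]+.106*-np.cos(mt[2])-y0*np.sin(mt[2]),mt[1]-.106*np.sin(mt[2])+y0*np.cos(mt[2]),mt[2]]
  for sel in([0],[1],[0,1]):
    t,r=edgefit(C,[e for e in TE if e[0] in sel],p0,w=3); print(sel,rel(mt,t).round(4),r)
E
```

```text
[ 0.56382948 -0.02121512 -1.52603511] [-0.49, 0.29, 0.05, -0.04, 0.02, -0.25]
[0] [-0.1008 -0.0164  0.0238] [-0.27, -1.2, -0.55, -1.36]
[1] [-0.0969  0.0054 -0.0441] [0.66, 2.13, 0.9, 0.29]
[0, 1] [-0.0985 -0.0014  0.0012] [-1.72, -2.1, -0.01, -0.38, 2.13, 0.05, -0.22, 0.02]
[0] [-0.1008 -0.0164  0.0276] [-0.32, -1.07, -0.6, -1.25]
[1] [-0.0865  0.0058  0.0132] [0.4, -0.47, 1.08, -1.88]
[0, 1] [-0.0986 -0.0015  0.0109] [-1.85, -1.95, -0.14, -0.33, 2.37, 0.08, 0.07, 0.16]
[0] [-0.101  -0.0164  0.0307] [-0.46, -1.22, -0.53, -1.42]
[1] [-0.0969  0.0055 -0.0042] [0.58, 2.02, 0.77, 0.23]
[0, 1] [-0.0982 -0.0019  0.012 ] [-1.62, -2.12, -0.07, -0.35, 2.35, 0.86, -0.05, 0.06]
```

View pics/f7.png

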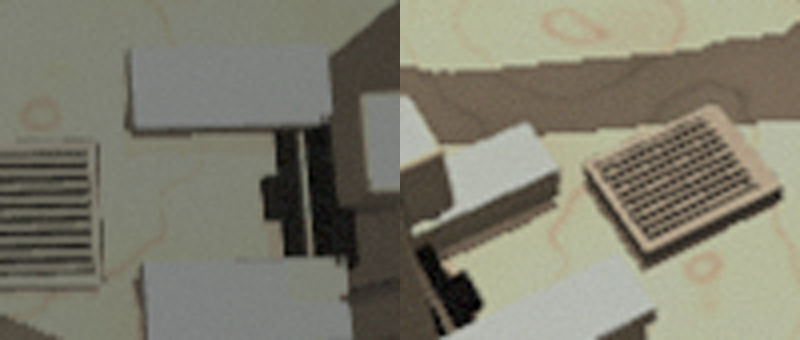

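```bash
python3 - <<'E'
from h import *
C=[cam("top"),cam("scene")]
u=lambda P,o:(np.array(P)+.5)/4-.5+o
m=[.5639,-.0212,-1.526]
T=px2w(C[0],u([(97,140),(102,288)],[295,145]),.022)
S=px2w(C[1],u([(187,163),(245,245),(312,105),(382,190)],[160,185]),.022)
F=px2w(C[0],u([(131,130),(138,263),(131,50)],[295,145]),.045)
FS=px2w(C[1],u([(157,172),(215,257),(255,315)],[160,185]),.045)
for n,A in zip("TSFG",(T,S,F,FS)):
  for p in A: print(n,p[:2].round(4),rel(m,[*p[:2],0])[:2].round(4))
# profile across tray nose in top image, along m-y at x_m=-.06 and x_m=-.09
g=cv2.cvtColor(C[0]["image"],cv2.COLOR_BGR2GRAY).astype(np.float32)
gs=cv2.cvtColor(C[1]["image"],cv2.COLOR_BGR2GRAY).astype(np.float32)
ys=np.arange(-.085,.0851,.0025); c,s=np.cos(m[2]),np.sin(m[2])
for G,cc in((g,C[0]),(gs,C[1])):
  acc=0
  for x in np.linspace(-.12,-.06,13):
    q=w2px(cc,[[m[0]+c*x-s*y,m[1]+s*x+c*y,.022] for y in ys]).astype(np.float32)
    acc=acc+cv2.remap(G,q[None,:,0],q[None,:,1],cv2.INTER_LINEAR)[0]
  print([(round(y*1000,1),int(a/13)) for y,a in zip(ys,acc)])
E
```

```text
T [0.6116 0.0076] [-0.0266  0.0489]
T [0.4905 0.0048] [-0.0293 -0.0721]
S [0.4991 0.0078] [-0.0319 -0.0634]
S [0.6081 0.0129] [-0.0321  0.0456]
S [0.4921 0.1394] [-0.1636 -0.0645]
S [0.6138 0.1455] [-0.1643  0.0573]
F [ 0.6152 -0.0158] [-0.0031  0.0515]
F [ 0.5081 -0.0197] [-0.004  -0.0557]
F [ 0.6814 -0.0167] [0.0008 0.1176]
G [ 0.5143 -0.0256] [ 0.0022 -0.0497]
G [ 0.6232 -0.0207] [0.0021 0.0593]
G [ 0.6915 -0.0173] [0.0018 0.1277]
[(np.float64(-85.0), 124), (np.float64(-82.5), 125), (np.float64(-80.0), 123), (np.float64(-77.5), 121), (np.float64(-75.0), 113), (np.float64(-72.5), 94), (np.float64(-70.0), 95), (np.float64(-67.5), 110), (np.float64(-65.0), 123), (np.float64(-62.5), 113), (np.float64(-60.0), 86), (np.float64(-57.5), 83), (np.float64(-55.0), 98), (np.float64(-52.5), 96), (np.float64(-50.0), 62), (np.float64(-47.5), 61), (np.float64(-45.0), 85), (np.float64(-42.5), 101), (np.float64(-40.0), 83), (np.float64(-37.5), 59), (np.float64(-35.0), 72), (np.float64(-32.5), 100), (np.float64(-30.0), 93), (np.float64(-27.5), 58), (np.float64(-25.0), 64), (np.float64(-22.5), 93), (
[... 2080 characters left out ...]
.0), 104), (np.float64(17.5), 83), (np.float64(20.0), 88), (np.float64(22.5), 115), (np.float64(25.0), 118), (np.float64(27.5), 94), (np.float64(30.0), 79), (np.float64(32.5), 100), (np.float64(35.0), 117), (np.float64(37.5), 106), (np.float64(40.0), 95), (np.float64(42.5), 115), (np.float64(45.0), 145), (np.float64(47.5), 162), (np.float64(50.0), 152), (np.float64(52.5), 119), (np.float64(55.0), 79), (np.float64(57.5), 51), (np.float64(60.0), 45), (np.float64(62.5), 50), (np.float64(65.0), 70), (np.float64(67.5), 110), (np.float64(70.0), 152), (np.float64(72.5), 174), (np.float64(75.0), 181), (np.float64(77.5), 180), (np.float64(80.0), 177), (np.float64(82.5), 175), (np.float64(85.0), 175)]
```

The tray is now straight but about 10 mm off to machine −y: the slot pattern centre is near y = −9.5 mm in both cameras. I'll turn the tool 90° and nudge the tray from its robot-side flank.

Request:
{"op": "step_arm", "data": {"moves": [[0.5,4,-32,0,0,0,-0.145],[0.5,8,-64,0,0,0,-0.29],[0.5,12,-96,0,0,0,-0.435],[0.5,16,-128,0,0,0,-0.58],[0.5,20,-160,0,0,0,-0.725],[0.5,24,-192,0,0,0,-0.87],[0.5,28,-224,0,0,0,-1.015],[0.5,32,-256,0,0,0,-1.16],[0.5,34,-288,0,0,0,-1.305],[0.5,36,-312,0,0,0,-1.45]]}}

```text
clock: 13.0
position: [0.4515, 0.0692, 0.1581]
ee_rot: [0.997, 0.078, 0.0, 0.0]
ft_force: [0.6, 0.0, -0.2]
grip_width: 0.501
grasp_force: 0.0
```

Request:
{"op": "step_arm", "data": {"moves": [[0.5,0,0,-40,0,0,-0.121],[0.5,0,0,-85,0,0,-0.121],[0.5,0,0,-125,0,0,-0.121],[0.5,0,0,-150,0,0,-0.121],[0.5,0,0,-165,0,0,-0.121],[0.5,0,0,-170,0,0,-0.121],[0.5,0,0,-170,0,0,-0.121]]}}

```text
clock: 13.7
position: [0.4515, 0.0722, -0.0118]
ee_rot: [1.0, 0.022, -0.0, -0.0]
ft_force: [-0.7, 0.3, 0.2]
grip_width: 0.498
grasp_force: 0.0
```

```bash
python3 - <<'E'
from h import *
o=manip.get_obs(); m=[.5639,-.0212,-1.526]; print(o["position"],o["ft_force"],rel(m,[*o["position"][:2],0])[:2]); q=o["ee_rot"]; print(2*np.arctan2(q[1],q[0])-np.pi/2, o["joint_pos"])
E
```

```text
[ 0.45152765  0.07221059 -0.01182928] [-0.71121572  0.25395758  0.19679672] [-0.09834907 -0.10807657]
-1.527513172921284 [ 0.41167668  0.30926466 -0.72977088  2.07283958  0.27254251  0.85364143
 -2.00320298]
```

Request:
{"op": "step_arm", "data": {"moves": [[0.5,7,0.3,0,0,0,0],[0.5,14,0.6,0,0,0,0],[0.5,19,0.8,0,0,0,0],[0.5,22,1,0,0,0,0],[0.5,22,1,0,0,0,0]]}}

```text
clock: 14.2
position: [0.4738, 0.0735, -0.0119]
ee_rot: [1.0, 0.022, 0.0, -0.0]
ft_force: [-0.8, 1.1, 0.4]
grip_width: 0.496
grasp_force: 0.0
```

Request:
{"op": "step_arm", "data": {"moves": [[0.5,2,0.1,0,0,0,0],[0.5,4,0.2,0,0,0,0]]}}

```text
clock: 14.4
position: [0.4771, 0.0735, -0.0121]
ee_rot: [1.0, 0.022, -0.0, 0.0]
ft_force: [0.5, 0.5, 0.3]
grip_width: 0.495
grasp_force: 0.0
```

Request:
{"op": "step_arm", "data": {"moves": [[0.5,2,0.1,0,0,0,0],[0.5,4,0.2,0,0,0,0]]}}

```text
clock: 14.6
position: [0.4808, 0.0737, -0.0122]
ee_rot: [1.0, 0.022, -0.0, 0.0]
ft_force: [-3.8, -1.0, 2.5]
grip_width: 0.498
grasp_force: 1.6
```

Request:
{"op": "step_arm", "data": {"moves": [[0.5,2,0.1,0,0,0,0],[0.5,4,0.2,0,0,0,0]]}}

```text
clock: 14.8
position: [0.4849, 0.0739, -0.0122]
ee_rot: [1.0, 0.022, -0.0, 0.0]
ft_force: [-2.6, -0.5, 1.1]
grip_width: 0.5
grasp_force: 1.4
```

Request:
{"op": "step_arm", "data": {"moves": [[0.5,2,0.1,0,0,0,0],[0.5,3.5,0.2,0,0,0,0],[0.5,3.5,0.2,0,0,0,0],[0.5,0,0,0,0,0,0],[0.5,-20,-0.9,0,0,0,0],[0.5,-35,-1.5,40,0,0,0],[0.5,-35,35,85,0,0,0.14],[0.5,-35,80,125,0,0,0.28],[0.5,-35,125,165,0,0,0.42],[0.5,-35,170,165,0,0,0.56]]}}

```text
clock: 15.8
position: [0.4518, 0.2267, 0.1513]
ee_rot: [0.954, 0.299, 0.003, 0.001]
ft_force: [1.3, -0.1, -0.6]
grip_width: 0.502
grasp_force: 0.0
```

```bash
cat > slots.py <<'E'
from h import *
C=[cam("top"),cam("scene")]
m=[.5639,-.0212,-1.526]; c,s=np.cos(m[2]),np.sin(m[2])
ys=np.arange(-.08,.0801,.0005)
def prof(G,cc,x):
    q=w2px(cc,[[m[0]+c*x-s*y,m[1]+s*x+c*y,.022] for y in ys]).astype(np.float32)
    return cv2.remap(G,q[None,:,0],q[None,:,1],cv2.INTER_LINEAR)[0]
from scipy.signal import find_peaks
for cc in C:
    G=cv2.GaussianBlur(cv2.cvtColor(cc["image"],cv2.COLOR_BGR2GRAY).astype(np.float32),(0,0),.5)
    for x0,x1 in ((-.145,-.125),(-.125,-.095),(-.08,-.05)):
        a=np.mean([prof(G,cc,x) for x in np.linspace(x0,x1,13)],0); i,_=find_peaks(-a,prominence=8); print(x0,[(round(1e3*ys[k],1),int(a[k])) for k in i])
E
python3 slots.py; python3 -c "
from h import *
print(manip.get_obs()['position'])"
```

```text
-0.145 [(np.float64(-16.0), 44), (np.float64(-6.0), 47), (np.float64(4.0), 65), (np.float64(17.0), 62), (np.float64(27.0), 54), (np.float64(37.0), 65), (np.float64(47.0), 81)]
-0.125 [(np.float64(-62.0), 64), (np.float64(-49.0), 50), (np.float64(-39.0), 37), (np.float64(-29.0), 41), (np.float64(-16.5), 38), (np.float64(-6.5), 39), (np.float64(3.5), 49), (np.float64(16.5), 50), (np.float64(26.5), 57), (np.float64(39.0), 66)]
-0.08 [(np.float64(-63.0), 54), (np.float64(-50.0), 49), (np.float64(-40.0), 39), (np.float64(-27.5), 39), (np.float64(-17.5), 37), (np.float64(-7.5), 46), (np.float64(5.5), 48), (np.float64(15.5), 53), (np.float64(25.5), 65), (np.float64(38.5), 55)]
-0.145 [(np.float64(-27.5), 47), (np.float64(17.5), 87), (np.float64(27.0), 87), (np.float64(39.0), 86), (np.float64(69.5), 49)]
-0.125 [(np.float64(-38.5), 47), (np.float64(-15.5), 45), (np.float64(5.5), 49), (np.float64(27.5), 86), (np.float64(39.5), 87), (np.float64(69.0), 49)]
-0.08 [(np.float64(-38.5), 49), (np.float64(-26.5), 47), (np.float64(-6.0), 66), (np.float64(5.0), 81), (np.float64(17.0), 88), (np.float64(28.5), 85), (np.float64(39.0), 86), (np.float64(48.5), 88), (np.float64(69.0), 48)]
[0.4499147  0.23318887 0.15089303]
```

Request:
{"op": "step_arm", "data": {"moves": [[0.5,30,-2,0,0,0,0.145],[0.5,60,-5,0,0,0,0.29],[0.5,90,-10,0,0,0,0.435],[0.5,104,-20,0,0,0,0.58],[0.5,104,-30,0,0,0,0.725],[0.5,104,-40,-20,0,0,0.87],[0.5,104,-44,-60,0,0,1.011],[0.5,104,-44,-100,0,0,1.011],[0.5,104,-44,-135,0,0,1.011],[0.5,104,-44,-155,0,0,1.011]]}}

```text
clock: 16.9
position: [0.5527, 0.1809, -0.0103]
ee_rot: [0.692, 0.722, -0.001, -0.001]
ft_force: [0.2, -0.1, 1.3]
grip_width: 0.5
grasp_force: 0.0
```

Request:
{"op": "step_arm", "data": {"moves": [[0.5,0,0,-4,0,0,0],[0.5,0,0,-8,0,0,0],[0.5,0,0,-8,0,0,0]]}}

```text
clock: 17.2
position: [0.5547, 0.1822, -0.0144]
ee_rot: [0.691, 0.722, 0.001, 0.0]
ft_force: [0.1, 0.6, -0.7]
grip_width: 0.502
grasp_force: 0.0
```

```bash
python3 - <<'E'
from h import *
o=manip.get_obs(); m=[.5639,-.0212,-1.526]; print(o["position"],o["ft_force"],rel(m,[*o["position"][:2],0])[:2]); q=o["ee_rot"]; print(q,2*np.arctan2(q[1],q[0])-np.pi/2)
E
```

```text
[ 0.55472827  0.18217294 -0.01438707] [ 0.0875816   0.61993077 -0.66747527] [-2.03579644e-01 -5.52128160e-05]
[6.91439496e-01 7.22434066e-01 5.72846925e-04 3.40625662e-04] 0.04383646130390595
```

Request:
{"op": "step_arm", "data": {"moves": [[0.5,0.3,-6,2,0,0,0],[0.5,0.5,-12,2,0,0,0],[0.5,0.8,-18,2,0,0,0],[0.5,1,-23,2,0,0,0],[0.5,1.2,-27,2,0,0,0],[0.5,1.4,-31,2,0,0,0],[0.5,1.6,-35,2,0,0,0],[0.5,1.8,-39,2,0,0,0],[0.5,2,-43,2,0,0,0]]}}

```text
clock: 18.1
position: [0.5563, 0.1391, -0.0131]
ee_rot: [0.691, 0.723, 0.0, -0.0]
ft_force: [0.1, 3.1, 2.1]
grip_width: 0.502
grasp_force: 1.6
```

```bash
python3 slots.py; python3 - <<'E'
from h import *
o=manip.get_obs(); m=[.5639,-.0212,-1.526]; print(o["ft_force"],rel(m,[*o["position"][:2],0])[:2])
E
```

```text
-0.145 [(np.float64(-49.0), 48), (np.float64(-19.0), 44)]
-0.125 [(np.float64(-62.0), 88), (np.float64(-38.5), 49)]
-0.08 [(np.float64(-59.5), 64)]
-0.145 [(np.float64(-46.0), 69), (np.float64(-16.5), 66), (np.float64(66.5), 64)]
-0.125 [(np.float64(-39.0), 85), (np.float64(-15.5), 48), (np.float64(6.5), 47), (np.float64(27.5), 47), (np.float64(39.5), 46), (np.float64(68.5), 51)]
-0.08 [(np.float64(-17.0), 48), (np.float64(-4.5), 48), (np.float64(17.0), 46), (np.float64(28.5), 45), (np.float64(39.5), 47), (np.float64(68.5), 51)]
[-0.78022416  0.70018033  0.02872608] [-0.15947831 -0.00047865]
```

Request:
{"op": "step_arm", "data": {"moves": [[0.5,0.1,-3,0,0,0,0],[0.5,0.3,-6,0,0,0,0],[0.5,0.4,-9,0,0,0,0],[0.5,0.5,-12,0,0,0,0]]}}

```text
clock: 18.6
position: [0.5566, 0.1266, -0.0133]
ee_rot: [0.691, 0.722, -0.0, -0.0]
ft_force: [-0.2, 2.0, -1.1]
grip_width: 0.501
grasp_force: 1.1
```

Request:
{"op": "step_arm", "data": {"moves": [[0.5,0.1,-2,0,0,0,0],[0.5,0.2,-4,0,0,0,0],[0.5,0.3,-6,0,0,0,0]]}}

```text
clock: 18.9
position: [0.5569, 0.1207, -0.0133]
ee_rot: [0.691, 0.722, -0.0, 0.0]
ft_force: [0.0, 1.4, -0.6]
grip_width: 0.5
grasp_force: 0.9
```

Request:
{"op": "step_arm", "data": {"moves": [[0.5,0.1,-2,0,0,0,0],[0.5,0.2,-4,0,0,0,0],[0.5,0.3,-6,0,0,0,0]]}}

```text
clock: 19.2
position: [0.5572, 0.1147, -0.0133]
ee_rot: [0.691, 0.722, -0.0, 0.0]
ft_force: [0.7, 1.1, -0.6]
grip_width: 0.501
grasp_force: 0.8
```

Request:
{"op": "step_arm", "data": {"moves": [[0.5,0.1,-2,0,0,0,0],[0.5,0.2,-4,0,0,0,0],[0.5,0.3,-6,0,0,0,0]]}}

```text
clock: 19.5
position: [0.5575, 0.1088, -0.0132]
ee_rot: [0.691, 0.722, 0.0, 0.0]
ft_force: [0.3, 1.1, -1.6]
grip_width: 0.503
grasp_force: 0.8
```

Request:
{"op": "step_arm", "data": {"moves": [[0.5,0.1,-3,0,0,0,0],[0.5,0.3,-6,0,0,0,0],[0.5,0.4,-9,0,0,0,0],[0.5,0.5,-12,0,0,0,0]]}}

```text
clock: 19.9
position: [0.5581, 0.0967, -0.0132]
ee_rot: [0.691, 0.722, 0.0, 0.0]
ft_force: [-0.2, 1.2, -0.9]
grip_width: 0.501
grasp_force: 0.8
```

Request:
{"op": "step_arm", "data": {"moves": [[0.5,0.1,-3,0,0,0,0],[0.5,0.3,-6,0,0,0,0],[0.5,0.4,-9,0,0,0,0],[0.5,0.5,-12,0,0,0,0]]}}

```text
clock: 20.3
position: [0.5586, 0.0848, -0.0132]
ee_rot: [0.691, 0.723, 0.0, 0.0]
ft_force: [-0.6, 2.0, -1.1]
grip_width: 0.502
grasp_force: 0.8
```

```bash
python3 - <<'E'
from h import *
o=manip.get_obs(); m=[.5639,-.0212,-1.526]; print(o["ft_force"],rel(m,[*o["position"][:2],0])[:2])
C=[cam("top"),cam("scene")]
x=rel(m,[*o["position"][:2],0])[0]+.081
p0=[m[0]+x*np.cos(m[2]),m[1]+x*np.sin(m[2]),m[2]]
cv2.imwrite("pics/g8.png",np.hstack([cv2.resize(C[0]["image"][145:230,295:395],None,fx=4,fy=4,interpolation=cv2.INTER_CUBIC),cv2.resize(C[1]["image"][185:270,160:260],None,fx=4,fy=4,interpolation=cv2.INTER_CUBIC)]))
E
```

```text
[-0.61568933  2.03298903 -1.10443324] [-0.10609264 -0.00057838]
```

Request:
{"op": "step_arm", "data": {"moves": [[0.5,0.2,-4,0,0,0,0],[0.5,0.4,-8,0,0,0,0],[0.5,0.5,-12,0,0,0,0],[0.5,0.7,-16,0,0,0,0],[0.5,0.9,-20,0,0,0,0]]}}

```text
clock: 20.9
position: [0.5596, 0.0647, -0.0131]
ee_rot: [0.691, 0.722, 0.0, 0.0]
ft_force: [-0.6, 2.9, 0.4]
grip_width: 0.498
grasp_force: 1.2
```

Request:
{"op": "step_arm", "data": {"moves": [[0.5,0.2,-4,0,0,0,0],[0.5,0.4,-8,0,0,0,0],[0.5,0.5,-12,0,0,0,0],[0.5,0.7,-16,0,0,0,0],[0.5,0.8,-18,0,0,0,0]]}}

```text
clock: 21.4
position: [0.5604, 0.0465, -0.0131]
ee_rot: [0.692, 0.722, 0.0, 0.0]
ft_force: [0.2, 2.7, 0.9]
grip_width: 0.5
grasp_force: 1.3
```

Request:
{"op": "step_arm", "data": {"moves": [[0.5,0.1,-2,0,0,0,0],[0.5,0.2,-4,0,0,0,0],[0.5,0.3,-6,0,0,0,0]]}}

```text
clock: 21.7
position: [0.5606, 0.0411, -0.0131]
ee_rot: [0.691, 0.723, 0.0, 0.0]
ft_force: [-1.0, 3.1, 1.9]
grip_width: 0.502
grasp_force: 1.4
```

Request:
{"op": "step_arm", "data": {"moves": [[0.5,0.1,-1,0,0,0,0],[0.5,0.1,-2,0,0,0,0],[0.5,0.1,-3,0,0,0,0]]}}

```text
clock: 22.0
position: [0.5607, 0.038, -0.0132]
ee_rot: [0.691, 0.723, 0.0, 0.0]
ft_force: [0.7, 3.6, 2.2]
grip_width: 0.497
grasp_force: 1.5
```

Request:
{"op": "step_arm", "data": {"moves": [[0.5,0.1,-2,0,0,0,0],[0.5,0.2,-4,0,0,0,0],[0.5,0.3,-6,0,0,0,0]]}}

```text
clock: 22.3
position: [0.561, 0.0318, -0.0132]
ee_rot: [0.691, 0.722, 0.0, 0.0]
ft_force: [0.5, 4.3, 2.4]
grip_width: 0.501
grasp_force: 1.6
```

Request:
{"op": "step_arm", "data": {"moves": [[0.5,0.1,-2,0,0,0,0],[0.5,0.2,-4,0,0,0,0],[0.5,0.3,-6,0,0,0,0]]}}

```text
clock: 22.6
position: [0.5613, 0.0258, -0.0132]
ee_rot: [0.691, 0.722, 0.0, 0.0]
ft_force: [-0.4, 3.1, 2.7]
grip_width: 0.499
grasp_force: 1.6
```

Request:
{"op": "step_arm", "data": {"moves": [[0.5,0.1,-1.5,0,0,0,0],[0.5,0.1,-3,0,0,0,0],[0.5,0.2,-4,0,0,0,0]]}}

```text
clock: 22.9
position: [0.5615, 0.0218, -0.0132]
ee_rot: [0.691, 0.722, 0.0, 0.0]
ft_force: [0.6, 3.8, 2.7]
grip_width: 0.501
grasp_force: 1.6
```

Request:
{"op": "step_arm", "data": {"moves": [[0.5,0,-1,0,0,0,0],[0.5,0.1,-2,0,0,0,0],[0.5,0.1,-3,0,0,0,0]]}}

```text
clock: 23.2
position: [0.5613, 0.0212, -0.0132]
ee_rot: [0.691, 0.723, 0.001, -0.001]
ft_force: [-1.7, 10.5, 1.3]
grip_width: 0.505
grasp_force: 4.9
```

Request:
{"op": "step_arm", "data": {"moves": [[0.5,0,-1,0,0,0,0],[0.5,0.1,-2,0,0,0,0],[0.5,0.1,-2,0,0,0,0]]}}

```text
clock: 23.5
position: [0.5613, 0.0193, -0.0132]
ee_rot: [0.691, 0.723, 0.001, -0.001]
ft_force: [-1.4, 8.7, 2.3]
grip_width: 0.501
grasp_force: 4.6
```

Request:
{"op": "step_arm", "data": {"moves": [[0.5,0,-1,0,0,0,0],[0.5,0.1,-2,0,0,0,0],[0.5,0.1,-2,0,0,0,0]]}}

```text
clock: 23.8
position: [0.5614, 0.0173, -0.0132]
ee_rot: [0.691, 0.723, 0.001, -0.001]
ft_force: [-1.4, 10.2, 1.6]
grip_width: 0.499
grasp_force: 4.6
```

Request:
{"op": "step_arm", "data": {"moves": [[0.5,0,-1,0,0,0,0],[0.5,0.1,-2,0,0,0,0],[0.5,0.1,-2,0,0,0,0]]}}

```text
clock: 24.1
position: [0.5615, 0.0153, -0.0132]
ee_rot: [0.691, 0.723, 0.001, -0.001]
ft_force: [-0.2, 8.8, 1.7]
grip_width: 0.497
grasp_force: 4.7
```

Request:
{"op": "step_arm", "data": {"moves": [[0.5,0,-1,0,0,0,0],[0.5,0.1,-2,0,0,0,0],[0.5,0.1,-3,0,0,0,0],[0.5,0.1,-3,0,0,0,0]]}}

```text
clock: 24.5
position: [0.5616, 0.0122, -0.0132]
ee_rot: [0.691, 0.723, 0.001, -0.001]
ft_force: [-1.2, 9.6, 1.9]
grip_width: 0.5
grasp_force: 4.7
```

Request:
{"op": "step_arm", "data": {"moves": [[0.5,0,-1,0,0,0,0],[0.5,0.1,-2,0,0,0,0],[0.5,0.1,-3,0,0,0,0],[0.5,0.1,-3,0,0,0,0]]}}

```text
clock: 24.9
position: [0.5617, 0.0093, -0.0132]
ee_rot: [0.691, 0.723, 0.001, -0.001]
ft_force: [-1.8, 9.3, 2.3]
grip_width: 0.499
grasp_force: 4.7
```

Request:
{"op": "step_arm", "data": {"moves": [[0.5,0,-1,0,0,0,0],[0.5,0.1,-2,0,0,0,0],[0.5,0.1,-2,0,0,0,0]]}}

```text
clock: 25.2
position: [0.5618, 0.0073, -0.0132]
ee_rot: [0.691, 0.723, 0.001, -0.001]
ft_force: [-0.9, 9.0, 2.4]
grip_width: 0.5
grasp_force: 4.7
```

Request:
{"op": "step_arm", "data": {"moves": [[0.5,0,-1,0,0,0,0],[0.5,0.1,-2,0,0,0,0],[0.5,0.1,-2,0,0,0,0]]}}

```text
clock: 25.5
position: [0.5617, 0.0068, -0.0132]
ee_rot: [0.69, 0.723, 0.002, -0.002]
ft_force: [-1.7, 13.5, 2.3]
grip_width: 0.5
grasp_force: 6.8
```

Request:
{"op": "step_arm", "data": {"moves": [[0.5,0,-1,0,0,0,0],[0.5,0.1,-2,0,0,0,0],[0.5,0.1,-2,0,0,0,0]]}}

```text
clock: 25.8
position: [0.5616, 0.0068, -0.0131]
ee_rot: [0.69, 0.724, 0.002, -0.002]
ft_force: [-1.4, 17.5, 0.6]
grip_width: 0.501
grasp_force: 9.5
```

Request:
{"op": "step_arm", "data": {"moves": [[0.5,0,-1,0,0,0,0],[0.5,0.1,-2,0,0,0,0],[0.5,0.1,-2,0,0,0,0]]}}

```text
clock: 26.1
position: [0.5616, 0.0067, -0.0131]
ee_rot: [0.689, 0.724, 0.003, -0.003]
ft_force: [-1.6, 23.7, 0.6]
grip_width: 0.501
grasp_force: 12.1
```

The tray is against the stop: position stopped advancing at 0.0067 and the push is about 21–24 N. I'll retract now.

Request:
{"op": "step_arm", "data": {"moves": [[0.5,-0.2,4,0,0,0,0],[0.5,-0.4,9,0,0,0,0],[0.5,-1,25,0,0,0,0],[0.5,-2,50,0,0,0,0],[0.5,-3,75,30,0,0,0],[0.5,-10,110,75,0,0,0],[0.5,-30,150,115,0,0,0],[0.5,-60,190,150,0,0,0],[0.5,-80,230,165,0,0,0],[0.5,-100,270,165,0,0,0]]}}

```text
clock: 27.1
position: [0.4704, 0.255, 0.1514]
ee_rot: [0.692, 0.722, 0.001, 0.001]
ft_force: [0.9, 0.7, 0.4]
grip_width: 0.497
grasp_force: 0.0
```

```bash
python3 - <<'E'
from h import *
C=[cam("top"),cam("scene")]; m=[.5639,-.0212,-1.526]
# rear edge of the tray (top view): x position per y, top/scene
c,s=np.cos(m[2]),np.sin(m[2]); xs=np.arange(-.05,.03,.001)
for cc in C:
    G=cv2.GaussianBlur(cv2.cvtColor(cc["image"],cv2.COLOR_BGR2GRAY).astype(np.float32),(0,0),.6)
    out=[]
    for y in np.arange(-.045,.046,.015):
        q=w2px(cc,[[m[0]+c*x-s*y,m[1]+s*x+c*y,.022] for x in xs]).astype(np.float32)
        a=np.gradient(cv2.remap(G,q[None,:,0],q[None,:,1],cv2.INTER_LINEAR)[0]); k=np.abs(a).argmax(); out.append((round(1e3*xs[k]),round(float(a[k]),1)))
    print(out)
print(manip.get_obs()["position"],manip.get_obs()["ft_force"])
E
```

```text
[(-20, -7.9), (-16, 10.1), (-15, 11.9), (-21, -12.6), (-20, -9.9), (-16, 9.2), (-15, 9.0)]
[(-15, 8.5), (4, -8.4), (-28, 8.4), (3, -9.6), (4, -9.8), (2, -9.2), (-7, 3.0)]
[0.46655036 0.26089593 0.15127462] [ 0.33415502  0.42093853 -1.00800606]
```

```bash
python3 -c "
from workcell import manip
print(manip.hand_in())"
```

```text
the job is handed in; nothing more can be done
None
```

The tray is in the bay, past the catch and against the stop, seated with one push that peaked at about 24 N at the wrist (stop load about 20 N), the arm is clear and the job is handed in at about 27 s; hand-in returned no verdict, and I checked the final pose by force and rear-edge measurements only, not by a picture.

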